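# Ease open the altar box with the red disc

### The arm

A 7-joint arm with a two-finger parallel gripper is mounted at the origin on the work surface. World frame = base frame: x ahead of the robot, y to its left, z up, the work surface at z = 0. Lengths are in m, angles in rad, forces in N, time in s.
With the tool pointing down it reaches from about 0.425 to 0.875 m from the base axis. Payload 4.7 kg.
Tool frame: the origin (TCP) lies on the centre line of the jaws, within the pads' length; the fingertips stand 8 mm ahead of it and the grasp point (between the pads) lies 11 mm behind it; z points along the fingers, y is the direction in which the jaws open and shut (so a half turn about z gives the same grasp; the last joint's range is limited). The gripper opens to 85 mm and grips with 20 to 120 N. Pads are 22 mm wide; open, the fingers measure 114 mm over their backs; the gripper's body (76 mm by 85 mm) begins 54 mm behind the grasp point. The pads swing forward as they close: fully open they stand 13 mm farther back than shut.
Start: joints at [1.149, 0.321, -0.07, 1.45, 0.023, 1.371, -0.057], TCP at [0.274, -0.589, 0.239] pointing down, gripper open.
Joint ranges: [-2.86, 2.86], [-0.3, 2.09], [-1.38, 1.24], [0.06, 2.45], [-1.56, 4.7], [0.09, 2.05], [-2.69, 2.69]. Speed limits (rad/s): [2.57, 2.57, 3.14, 3.14, 3.14, 3.14, 3.14].

### API

Orientations are given as a unit quaternion [w, x, y, z].
In Python, from rig import ctrl gives the robot as it stands. Calls block until the motion is done:
- ctrl.move_ptp(position, orientation): joint-space move of the TCP to a pose.
- ctrl.servo_line(position, rot=None, max_speed=0.15, stop_force=None): straight line of the TCP; rot=None keeps the orientation; max_speed is the mean speed in m/s. With stop_force (N) it stops when the force on the tool has changed by that much, and returns True; else False.
- ctrl.goto_joints(angles): joint-space move.
- ctrl.release() and ctrl.grasp(newtons=None): open the fingers fully, or close them until they stop; newtons is the grip in N (None keeps the last).
- ctrl.sleep(seconds).
- ctrl.solve_ik(position, orientation): joint angles nearest the present ones, or None.
- ctrl.sense(): the state.
- ctrl.grab_frame(name): name is "side" or "top" or "wrist"; returns a dict with "pixels" (384x512x3 uint8, red, green, blue), "depth" (384x512 float32, m along the optical axis (not along the pixel's ray), 0 where there is no reading), "camera_matrix" (3x3 intrinsics, pixels), "world_from_camera" (4x4, takes a point from camera to world coordinates); the wrist camera has in their place "tool_from_camera" (4x4, takes a point from camera to tool coordinates, whose origin is the TCP and whose axes are the flange's). Camera axes: x right, y down, z forward; pixel columns grow to the right and rows downward; lengths in m; the calibration is good to about 2 mm. A picture is of the moment at which its call begins: read the wrist's pose just before it.
A pose or a line that the arm cannot do raises ctrl.Unreachable and nothing moves.
- ctrl.sign_off(): hands the job in, once; it reports no verdict.
Trained networks look in a picture, given as the dict that the camera call returned (one of the last four; its "shot" number tells which), for a name from the list of things; names that differ only in an ending like _2 or _b are one class to them, and where a whole thing is asked for, a point or a joint stands for the part that bears it (a point fixed in the world has none). Each returns a list of dicts, best first, with "p" (0 to 1); they miss things now and then, are a little off and sometimes report something else, mostly with a low value. They report only what shows in the picture. A call takes as long as a camera call.
- ctrl.outline_of(thing, picture): "mask" (384x512 bool, what is visible of it) and "extent" ([left, top, width, height] in pixels, round what is visible of it).
- ctrl.place_of(thing, picture): "uv" ([column, row] in pixels: a listed point, or the origin of a listed thing).
The state is a dict: "t": time; "joint_pos": joint angles; "joint_vel": joint speeds; "tau": joint torques, N m; "tcp_pos": TCP position; "ee_rot": TCP orientation; "ft_force": force on the tool from outside, world axes, zero at the start; "moment": the same for the moment, N m; "gripper_width": opening from 0.0 (shut) to 1.0 (fully open).
Only numpy, scipy, OpenCV 4.12 (cv2) and the standard library are available. Lean on these libraries where they do the work, as an engineer would, in place of code of your own. Each camera call takes 0.05 s, during which the arm holds its last target. There are 200 camera calls.

### The job

Open the wooden altar box whose lid bears the red disc: press the lid down at its disc until the touch latch clicks, then keep your fingertips on the lid and let it up gently, catching it so that it does not fly open, until it stands fully open by itself. Leave the box with the green disc shut and do not knock the white sage figurine.

Things in the scene. Friction and masses are not known exactly. Their poses are not given: they have to be found in the camera images.
- red_lid (a joint): Angle (rad) of the lid with the red disc: 0 shut and latched, growing as its front edge rises to a stop at 1.05, where it stays. At the disc a press of about 4 N moves it; it clicks free 3 mm down, bottoms at 6 mm (-0.05 rad). It then no longer latches: a spring drives it up, about 4 N at the disc when shut, under 1 N near the stop; let go early it flies open at 5 rad/s.
- red_press (a point): Centre of the red disc (30 mm across) on the lid's top face, 30 mm from its front edge, midway across; moves with the lid. x runs along the lid from front edge to hinge, y along the hinge, z out of the top face; lid shut: z up, 86 mm above the altar top. The hinge line lies 120 mm along +x and 4 mm along -z of it, on the side away from the robot.
- green_lid (a joint): Lid angle of the other box, with a green disc, to stay at 0 (shut). Both boxes are alike: fixed, brown wood, 160 deep x 110 wide x 86 mm high; pale lid 150 mm from hinge to front edge, 86 wide, 8 thick, its top the highest part, set between 85 mm high side walls and above a lower front wall (10 mm gap).
- sage: White ceramic figurine of a seated sage, loose, 114 mm high, 84 mm across the base, origin at the centre of its underside, z up. It stands beyond the two boxes as seen from the robot and stays there.

How it is judged:
On the way:
1. the lid with the red disc has been pressed down at its disc (fingers within 30 mm of the disc's centre, seen from above) until its latch clicked (value of joint red_lid below -0.018 rad and horizontal distance between the grasp point and red_press below 0.03 m).
At the end, for the whole second after the job is handed in: The lid with the red disc stands still, open to more than 0.9 rad of its 1.05; the lid with the green disc is shut (between -0.012 and 0.05 rad); the sage stands upright (within 0.3 rad) within 30 mm of where it was (value of joint red_lid above 0.9 rad and velocity of joint red_lid between -0.1 and 0.1 rad/s and value of joint green_lid between -0.012 and 0.05 rad and distance of sage from where it was at the start of the episode below 0.03 m and angle between sage's own z axis and vertical below 0.3 rad); the robot touches nothing.
It fails at once if the lid with the red disc flies open (rises faster than 3.2 rad/s) (velocity of joint red_lid above 3.2 rad/s).
It fails at once if the lid with the green disc is pressed or opened (below -0.012 or above 0.05 rad) (value of joint green_lid below -0.012 rad or value of joint green_lid above 0.05 rad).
It fails at once if the sage is shifted by more than 30 mm or tipped by more than 0.3 rad (distance of sage from where it was at the start of the episode above 0.03 m or angle between sage's own z axis and vertical above 0.3 rad).
It also fails if it takes over 35 s, if anything falls off the work surface, if the arm or the gripper's body presses on something with over 40 N, if the wrist force passes 120 N, or if a joint passes its speed limit or range.

## Working session

There is one attempt and no reset: what is moved stays moved. The work goes in short steps, each a Python script; the robot and the scene stay as the last script left them, time stands still between calls to the robot, and variables do not carry over. Pictures are saved under pics/ and viewed, about 8 in all and at most 12, crops included, and the job is handed in when it is done.

```bash
mkdir -p pics; ls; cat > h.py <<'E'
import numpy as np, cv2
from rig import ctrl
def world(f,u,v):
    K=f["camera_matrix"];d=f["depth"];r=d[int(v)-2:int(v)+3,int(u)-2:int(u)+3];z=np.median(r[r>0])
    p=np.array([(u-K[0,2])/K[0,0]*z,(v-K[1,2])/K[1,1]*z,z,1]);return (f["world_from_camera"]@p)[:3]
E
python3 - <<'E'
from h import *
ims=[]
for n in("top","side"):
    f=ctrl.grab_frame(n); im=f["pixels"][:,:,::-1].copy()
    for t in("red_press","sage","red_lid","green_lid"):
        try:
            if t.endswith("lid"):
                for r in ctrl.outline_of(t,f)[:2]:
                    print(n,t,r["p"],r["extent"]); 
                    ys,xs=np.nonzero(r["mask"]); 
                    print(cv2.minAreaRect(np.c_[xs,ys].astype(np.float32)))
                    c=cv2.boxPoints(cv2.minAreaRect(np.c_[xs,ys].astype(np.float32)))
                    print(np.round([world(f,*(c.mean(0)+(q-c.mean(0))*.85)) for q in c],3))
            else:
                for r in ctrl.place_of(t,f)[:2]: print(n,t,r["p"],r["uv"],world(f,*r["uv"]).round(4))
        except Exception as e: print(t,e)
    ims.append(im)
cv2.imwrite("pics/a.png",cv2.resize(np.vstack(ims),(450,675))[:600] if 0 else cv2.resize(np.hstack(ims),(800,300)))
print(ctrl.sense())
E
```

```text
pics
top red_press 0.94 [123.3, 211.9] [0.536  0.2848 0.0861]
top red_lid 0.89 [99.7, 159.3, 44.9, 63.6]
((123.94902038574219, 192.9491729736328), (62.54726791381836, 36.934600830078125), 84.70991516113281)
[[0.642 0.33  0.084]
 [0.649 0.255 0.086]
 [0.522 0.24  0.086]
 [0.514 0.314 0.086]]
top green_lid 0.95 [300.0, 150.0, 40.9, 61.0]
((321.2677307128906, 180.2151641845703), (37.18400955200195, 62.253543853759766), 8.53076457977295)
[[ 0.557 -0.143  0.084]
 [ 0.684 -0.162  0.086]
 [ 0.673 -0.238  0.087]
 [ 0.546 -0.218  0.085]]
side red_press 0.71 [218.5, 120.6] [0.5323 0.2885 0.0851]
side sage 0.96 [337.4, 221.3] [ 0.77   -0.0792  0.0283]
side sage 0.51 [217.8, 120.6] [0.5304 0.2889 0.085 ]
side red_lid 0.55 [212.4, 108.5, 54.2, 27.4]
((237.99560546875, 119.96204376220703), (17.80494499206543, 57.61772155761719), 83.41805267333984)
[[0.517 0.321 0.085]
 [0.651 0.342 0.084]
 [0.647 0.254 0.084]
 [0.521 0.237 0.085]]
side green_lid 0.81 [225.7, 223.7, 88.0, 38.2]
((270.0956726074219, 243.21153259277344), (87.05083465576172, 35.505531311035156), 2.2311742305755615)
[[ 0.549 -0.218  0.085]
 [ 0.555 -0.14   0.086]
 [ 0.69  -0.162  0.086]
 [ 0.674 -0.237  0.085]]
{'t': 0.5, 'joint_pos': array([ 1.14910247,  0.32102142, -0.07010884,  1.45055059,  0.02259822,
        1.37076759, -0.0568877 ]), 'joint_vel': array([ 0.00070138,  0.00015036, -0.0005123 , -0.0017585 ,  0.00057833,
        0.00152199, -0.00057157]), 'tau': array([-1.59313499e-04, -4.92890167e+01, -3.80982198e-01, -3.14264917e+01,
        1.32731034e-02,  2.32596438e-03, -1.46310782e-05]), 'tcp_pos': array([ 0.27437086, -0.58926142,  0.23930924]), 'ee_rot': array([ 2.41637523e-05,  9.76349868e-01,  2.16196516e-01, -1.51019425e-05]), 'ft_force': array([ 0.27175422, -0.34972459,  0.23081787]), 'moment': array([-0.00828015, -0.0009082 ,  0.04968095]), 'gripper_width': 1.0026375750808458}
```

View pics/a.png

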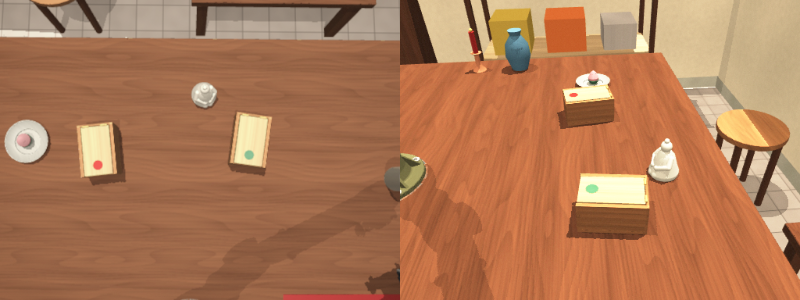

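The top view shows the red disc at about (97,165) in the shown image and the green box well to the right. The sage stands beyond both boxes. The network positions agree with this: disc at (0.536, 0.285), lid heading about 0.12 rad. Next I hover over the disc with the fingers shut.

```bash
cat >> h.py <<'E'
from scipy.spatial.transform import Rotation as R
YAW=0.12; D=np.array([np.cos(YAW),np.sin(YAW),0]); Z=np.array([0,0,1.])
PRESS=np.array([0.536,0.2855,0.086])
def quat(half=False):
    x=-D if half else D; M=np.c_[x,np.cross(-Z,x),-Z]
    return R.from_matrix(M).as_quat()[[3,0,1,2]]
E
python3 - <<'E'
from h import *
ctrl.grasp(20)
top=PRESS+Z*0.15
q=[ctrl.solve_ik(top,quat(h)) for h in(0,1)]; print(q)
h=0 if q[0] is not None else 1
ctrl.move_ptp(top,quat(h)); s=ctrl.sense(); print(h,s["t"],s["tcp_pos"],s["ft_force"],s["gripper_width"])
ctrl.servo_line(PRESS+Z*0.05)
f=ctrl.grab_frame("side"); g=ctrl.grab_frame("wrist")
s=ctrl.sense();print(s["t"],s["tcp_pos"],s["ft_force"])
r=ctrl.place_of("red_press",g); print(r)
if r:
    u,v=r[0]["uv"];K=g["camera_matrix"];z=g["depth"][int(v),int(u)]
    p=g["tool_from_camera"]@np.array([(u-K[0,2])/K[0,0]*z,(v-K[1,2])/K[1,1]*z,z,1])
    print(R.from_quat(s["ee_rot"][[1,2,3,0]]).apply(p[:3])+s["tcp_pos"])
cv2.imwrite("pics/b.png",cv2.resize(np.hstack([f["pixels"],g["pixels"]])[:,:,::-1],(800,300)))
E
```

```text
[array([ 0.06931884,  0.31158874, -0.7393341 ,  1.54716212,  0.21260046,
        1.36538127, -2.14030846]), array([-0.2301165 ,  0.25273155, -0.36171249,  1.55788633,  0.09086246,
        1.34759725,  1.08935785])]
0 4.4583 [0.53659502 0.28451109 0.2358909 ] [ 0.3539042  -0.18104423 -0.19609549] 0.000994647583939111
5.375 [0.53677899 0.28604321 0.13739601] [-0.009717    0.26485107 -0.68046899]
[{'uv': [262.2, 209.5], 'p': 0.62}]
[0.54119965 0.28217868 0.08558595]
```

View pics/b.png

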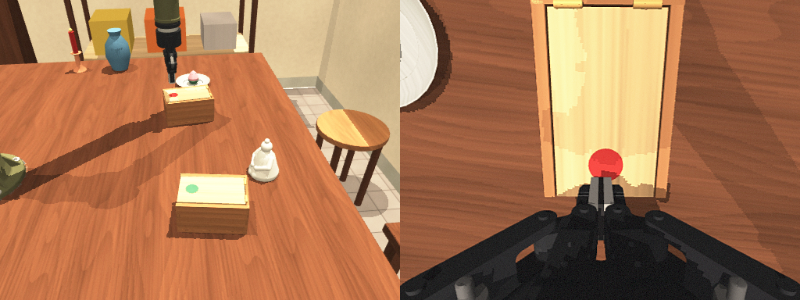

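The wrist view shows the disc at about (606,163), just ahead of the fingertips, and the lid square to the tool. Both estimates agree within 5 mm, so I press now.

```bash
sed -i 's/^PRESS=.*/PRESS=np.array([0.538,0.2845,0.086])/' h.py
python3 - <<'E'
from h import *
ctrl.servo_line(PRESS+Z*0.02)
s0=ctrl.sense()
st=ctrl.servo_line(PRESS-Z*0.004,max_speed=0.015,stop_force=10)
s=ctrl.sense();print(st,s["t"],s["tcp_pos"],s["ft_force"]-s0["ft_force"])
E
```

```text
True 6.9583 [0.5379597  0.28450473 0.08776374] [-1.93792242 -1.59686114  6.34922151]
```

```bash
python3 - <<'E'
from h import *
H=PRESS+0.12*D-0.004*Z; q=quat(); z0=ctrl.sense()["tcp_pos"][2]-0.0878
def tcp(th):
    s=0.131-0.011*max(th,0); c=H+D*(-s*np.cos(th)+.004*np.sin(th))+Z*(s*np.sin(th)+.004*np.cos(th))
    return c+D*0.011+Z*0.008
P=[tcp(t) for t in np.linspace(0,1.1,12)]
print(np.round(P[-1],3))
for i,p in enumerate(P):
    ctrl.servo_line(p,max_speed=0.04 if i else 0.01)
    s=ctrl.sense();print(i,round(s["t"],2),s["tcp_pos"].round(4),s["ft_force"].round(1))
f=ctrl.grab_frame("side"); g=ctrl.grab_frame("wrist")
r=ctrl.outline_of("red_lid",f);print(r and (r[0]["p"],r[0]["extent"]))
cv2.imwrite("pics/c.png",cv2.resize(np.hstack([cv2.resize(f["pixels"][:200,130:396],(512,384)),g["pixels"]])[:,:,::-1],(800,300)))
E
```

```text
[0.618 0.294 0.198]
0 7.83 [0.538  0.2845 0.0939] [-0.1 -0.9  4.1]
1 8.31 [0.5404 0.2851 0.1073] [-0.4  0.5  3. ]
2 8.78 [0.5439 0.2854 0.1199] [-0.4 -0.   2.3]
3 9.26 [0.5485 0.2857 0.1318] [ 0.6 -0.   2.1]
4 9.72 [0.5543 0.2863 0.1432] [0.9 1.  2.7]
5 10.19 [0.561  0.2871 0.1539] [0.3 0.4 1.2]
6 10.66 [0.5687 0.2881 0.1637] [0.4 0.1 1. ]
7 11.12 [0.5773 0.2892 0.1726] [ 1.5 -0.6  0.6]
8 11.57 [0.5867 0.2904 0.1805] [ 0.9 -0.2  0.7]
9 12.03 [0.5967 0.2916 0.1874] [1.2 0.  0.1]
10 12.48 [0.6073 0.2928 0.1932] [-0.2 -0.4  0.1]
11 12.93 [0.6181 0.2942 0.1976] [ 0.2 -0.2  0.1]
(0.67, [229.2, 66.1, 39.1, 57.3])
```

View pics/c.png

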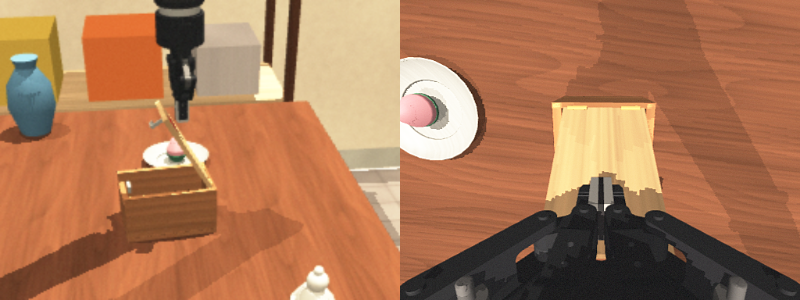

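The lid stands open at about 60° in the left image, running from about (155,103) to (210,185). The contact force faded to zero at the end. I withdraw along +x and up, then check.

```bash
python3 - <<'E'
from h import *
p=ctrl.sense()["tcp_pos"]
ctrl.servo_line(p+D*0.03+Z*0.02,max_speed=0.08)
ctrl.servo_line(p+D*0.03+Z*0.12,max_speed=0.12); ctrl.sleep(0.5)
s=ctrl.sense();print(s["t"],s["tcp_pos"],s["ft_force"])
f=ctrl.grab_frame("side")
r=ctrl.outline_of("red_lid",f)
if r:
    m=cv2.erode(r[0]["mask"].astype(np.uint8),np.ones((3,3)));ys,xs=np.nonzero(m)
    H=PRESS+0.12*D-0.004*Z
    W=np.array([world(f,u,v) for u,v in zip(xs,ys)])-H
    a=W@D;z=W[:,2];k=(z>0.02)&(z<.16)&(abs(a)<.16)
    print("angle",np.arctan(-np.polyfit(a[k],z[k],1)[0]),k.sum(),z[k].max(),a[k].min())
t=ctrl.grab_frame("top")
for n,F in(("sage",f),("sage",t)): print([(x["p"],x["uv"],world(F,*x["uv"])) for x in ctrl.place_of(n,F)[:1]])
for x in ctrl.outline_of("green_lid",t)[:1]:
    ys,xs=np.nonzero(x["mask"]);Wg=np.array([world(t,u,v) for u,v in zip(xs,ys)])[:,2]
    print("green z",np.percentile(Wg,[5,50,95]))
cv2.imwrite("pics/d.png",cv2.resize(np.hstack([f["pixels"],t["pixels"]])[:,:,::-1],(800,300)))
E
```

```text
15.1667 [0.64758416 0.29780516 0.31757443] [0.06231685 0.23642866 0.23302613]
angle 0.987504496512516 154 0.1299650279724087 -0.08734627958725909
[(0.85, [335.6, 220.5], array([ 0.76640408, -0.07779628,  0.02960538]))]
[(0.91, [256.7, 125.0], array([ 0.75457077, -0.03415128,  0.06157092]))]
green z [0.08476253 0.08606467 0.08690682]
```

View pics/d.png

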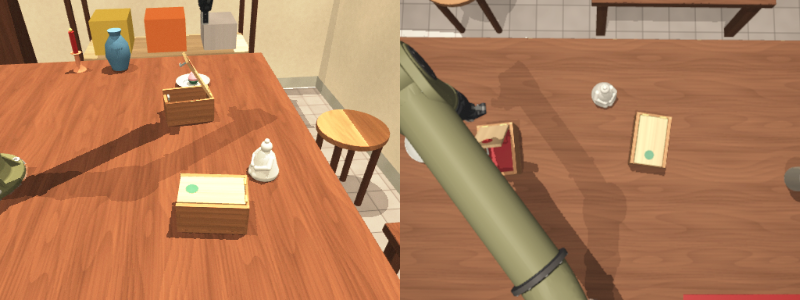

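The red lid stands open: its front edge is 130 mm above the hinge, which is 0.15·sin 1.05. The green lid is flat, the sage is unmoved and the gripper is clear.

```bash
python3 -c "
from h import *
ctrl.sign_off()"
```

```text
the job is handed in; nothing more can be done
```

The box with the red disc is open and the job is handed in; I finished moving at about 15 s of the 35 s allowed. I pressed the lid at its disc with shut fingers until it bottomed, about 6 mm down. I then let it up along an arc at about 0.04 m/s and backed off once the contact force had faded from 4 N to about 0.

**Last checks:**
- **Red lid:** a depth fit gave about 0.99 rad. The front edge, 130 mm above the hinge, implies about 1.05 rad. The two differ slightly, but both are above the required 0.9.
- **Green lid:** it is flat at 86 mm, so still shut.
- **Sage:** it stands upright, within about 4 mm of its first measured position in the side view.
- **Gripper:** it is clear of everything, with the wrist force near zero.

I could not read the latch click or the lid's speed directly. I inferred the click from the press depth and from the lid following the fingers up.

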